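# Clip the battery cover back onto the kitchen radio

## Task

The kitchen radio lies on its face, its battery bay open; the grey battery cassette sits a few millimetres forward or back in its well, so feel for it. Pick up the yellow battery cover by its grip rib, hook its two front tabs under the cassette's ledge with the rear end held up, then swing the rear down and press until both orange hooks click over it and it lies flat and flush. The plastic is brittle, so never force it; let go, and leave the salt shaker, the spice jar and the timer where they are.

Things in the scene. Friction and masses are not known exactly. Their poses are not given: they have to be found in the camera images.
- cover_grip (a point): Centre of the grip rib of the loose yellow battery cover (about 60 g), lying rib up on the worktop at the start. Axes: x from the tabs to the rear edge, y across, z up out of its top. Rib 12 (x) x 44 (y) x 18 mm high, centred here. Below it the plate, 76 (x) x 60 (y) x 4 mm, centred under this point: top face 9 mm, underside 13 mm lower. Two 4 mm feet under the rear make it lie level.
- cover_edge (a point): Middle of the front lower edge of the cover's plate, 38 mm towards -x and 13 mm below cover_grip, same axes. The first 8 mm of the plate here are 55 mm wide instead of 60.
- cover_lip (a point): Midway between the tips of the cover's two tabs, on their upper face: 45 mm towards -x and 13.8 mm below cover_grip, same axes. Each tab is 14 mm wide (centred at y = +-14 mm), 3.2 mm thick and sticks out 7 mm beyond the plate's edge.
- bay (a point): Mean centre of the bay opening, level with the upturned back of the blue radio (150 x 210 mm, 60 high, fixed). x from slot end to hook end, y across, z up. The grey cassette (opening 78.5 (x) x 64 mm, long sides chamfered 3 mm) is fixed up to 8 mm off this point in x, differently each time, in y under 0.5 mm. Home: plate flush, cover_grip 9 mm above the true centre, axes parallel.
- ledge (a point): Mean place of the middle of the ledge's lower edge at the slot end: 39.25 mm towards -x and 3 mm below bay; the true one is up to 8 mm nearer or farther in x. The ledge is 3 mm thick, flush with the back; the slot under it is 13 mm deep (towards -x), 52 mm wide, 21 mm high. The plate's front edge stops against the ledge, the tabs then 6 to 7 mm under it.
- rail_left (a point): Top of the rail along the +y side of the bay, 4 mm below bay; another at -y. Rails 6 mm wide, |y| 26 to 32 mm, all along the bay, carry the plate. Held tilted with tabs low, the cover touches them first with its front lower edge; it can be slid on them to the ledge and swung down about it. Cells between them: tops 9 mm below bay, from 13 mm before to 19 mm past the true centre.
- hook_left_nose (a point): Mean place of the nose tip of the +y hook at rest: bay x 34.5, y 24, z 2.2 mm; the true one shifts in x with the cassette. Hooks are 9 mm wide, 13 mm high above the back, and overhang the home place of the cover's rear edge by 3.5 mm. Above the noses they slope 60 degrees: the cover's rear edge rests on them 0.12 to 0.17 rad from flat, and pressed down drives them back.
- hook_right_nose (a point): The same for the hook at -y (y -24 mm). Behind the hooks, at bay x 66 mm, a thin aerial lies along y, 5 mm high.
- hook_left (a joint): How far the +y hook is pushed back, m: 0 at rest, at most 0.007; spring 1 N at rest, 350 N/m. Rises to about 0.004 as the cover's rear edge passes, falls below 0.002 when it clicks. To snap both, press straight down on the cover's top between rib and rear edge, midway between the hooks: about 10 to 20 N; over 80 N cracks it.
- hook_right (a joint): The same for the hook at -y.
- salt: Salt shaker with grey cap, 44 mm across, 90 tall, standing; origin under its centre. Leave alone.
- jar: Spice jar with yellow-brown cap, 42 mm across, 96 tall, standing; origin under its centre. Leave alone.
- kitchen_timer: White round kitchen timer, 68 mm across, 58 tall; origin under its centre. Leave alone.
Not all that is in view belongs to the job. There is more than one size of the part that bears cover_grip; the job needs the largest.

How it is judged:
By the outcome, as a careful person would: the job done as asked, in the order asked, and still so for the second after the job is handed in, with the robot touching nothing.
It also fails if it takes over 54 s, if anything falls off the work surface, if the arm or the gripper's body presses on something with over 40 N, if the wrist force passes 120 N, or if a joint passes its speed limit or range.

## Robot

A 6-joint arm with a two-finger parallel gripper is mounted at the origin on the work surface; the furniture and walls round the work are solid. World frame = base frame: x ahead of the robot, y to its left, z up, the work surface at z = 0. Lengths are in m, angles in rad, forces in N, time in s.
With the tool pointing down it reaches from about 0.275 to 0.825 m from the base axis. Payload 4.9 kg.
Tool frame: the origin (TCP) lies midway between the tips of the shut fingers; the grasp point (between the pads) lies 19 mm behind it (arm.grip_point_offset is the distance from the TCP to the grasp point, in m); z points along the fingers, y is the line along which they close (so a half turn about z gives the same grasp; the last joint's range is limited). The gripper opens to 85 mm and grips with 20 to 120 N. Pads are 22 mm wide; open, the fingers measure 114 mm over their backs; the gripper's body (76 mm by 85 mm) begins 54 mm behind the grasp point. The pads swing forward as they close: fully open they stand 13 mm farther back than shut.
Start: joints at [1.18, 0.326, -0.193, 1.052, 0, 1.437], TCP at [0.14, 0.532, 0.193] pointing down, gripper open.
Joint ranges: [-2.65, 2.65], [-0.97, 1.79], [-1.3, 1.35], [-1.93, 2.1], [-1.47, 1.37], [-3.14, 3.14]. Speed limits (rad/s): [2.57, 2.57, 3.14, 3.14, 3.14, 3.14].

## Interface

Orientations are given as a unit quaternion [x, y, z, w].
In Python, from cell import arm gives the robot as it stands.
- The arm moves only by the tool send_rows, never from a script. Its arguments are lists of equal length, an entry for each row: "linear": the shift along the tool's x, y, z in mm, a list of three; "turn": the turn about the tool's z in rad. A call has 1 to 10 rows; each row is the pose to reach, as a shift and turn from the pose commanded when the call began, along the tool's axes at that moment; what a row does not reach only later rows make up. A row lasts 1/10 s, in which the tool goes at most 50 mm and 8.59 degrees, less where a joint would pass 70% of its speed; a pose out of reach is approached as far as the arm can. A call with a gripper value outside its range is refused whole. "hand" is the opening, from -1 (shut) to 1 (fully open), set as the call begins (left out, the last holds). The fingers move at their own pace and stop on an object; "squeeze" is the grip in N (left out, the last holds). Time passes only in rows, so rows that repeat a pose let the fingers close. It gives the time, the measured TCP pose, the force, the opening and the grip force at its end, in the units of the state.
- arm.observe(): the state, without advancing time (a new reading comes with each control period).
- arm.camera(name): name is "scene" or "top"; returns the picture (420x560x3 uint8, blue, green, red); there is no depth.
- arm.get_calibration(name): a dict with "fovy" (degrees; the focal length in pixels is half the picture's height over the tangent of half this angle, whatever the lens; pixels are square), "cx", "cy" (the principal point, pixels), "rvec" (rotation vector, rad) and "tvec" (3), from world to camera coordinates, as OpenCV has them. Camera axes: x right, y down, z forward; pixel columns grow to the right and rows downward; lengths in m; the calibration is good to about 2 mm. A picture is of the moment at which its call begins. get_calibration takes no time and is no camera call.
- arm.finish_job(): hands the job in; it is judged then, once.
The state is a dict: "time_s": time; "joint_positions": joint angles; "qvel": joint speeds; "tau": joint torques, N m; "eef_pos": TCP position; "orientation": TCP orientation; "wrist_force": force on the tool from outside, world axes, zero at the start; "wrist_torque": the same for the moment, N m; "gripper_width": finger opening in m; "grip_force": force on a finger pad.
Only numpy, scipy, OpenCV 4.12 (cv2) and the standard library are available. Lean on these libraries where they do the work, as an engineer would, in place of code of your own. Each camera call takes 0.05 s, during which the arm holds its last target. There are 200 camera calls.

## Working session

There is one attempt and no reset: what is moved stays moved. The work goes in short steps, Python scripts to look and compute and a tool call to move; the robot and the scene stay as the last step left them, time stands still between calls to the robot, and variables do not carry over. Pictures are saved under pics/ and viewed, at most 10 in all, crops included, and the job is handed in when it is done.

Besides the shell and the picture viewer there is one more tool, called after ">>>" by a JSON object that holds its "name" and its "arguments". send_rows: Moves the arm, as the interface text tells. Its arguments: {"type":"object","properties":{"linear":{"type":"array","items":{"type":"array","items":{"type":"number"}}},"turn":{"type":"array","items":{"type":"number"}},"hand":{"type":"number"},"squeeze":{"type":"number"}},"required":["linear","turn"]}

```bash
mkdir -p pics; ls
cat > h.py <<'E'
import numpy as np, cv2
from cell import arm
from scipy.spatial.transform import Rotation as R
def cal(n):
    c=arm.get_calibration(n); f=210/np.tan(np.radians(c["fovy"])/2)
    K=np.array([[f,0,c["cx"]],[0,f,c["cy"]],[0,0,1]]); return K,np.array(c["rvec"],float).ravel(),np.array(c["tvec"],float).ravel()
def ray(n,u,v):
    K,r,t=cal(n); M=cv2.Rodrigues(r)[0]; return -M.T@t, M.T@np.linalg.inv(K)@np.array([u,v,1.])
def plane(n,u,v,z):
    o,d=ray(n,u,v); return o+d*(z-o[2])/d[2]
def proj(n,p):
    K,r,t=cal(n); return cv2.projectPoints(np.atleast_2d(np.array(p,float)),r,t,K,None)[0][:,0]
def snap(n,name):
    im=arm.camera(n); cv2.imwrite(f"pics/{name}.png",im); return im
E
python3 - <<'E'
from h import *
print(arm.get_calibration("scene"),arm.get_calibration("top"))
a=snap("scene","s0");b=snap("top","t0")
print(arm.observe())
for n in("scene","top"): print(n,ray(n,280,210))
E
```

```text
pics
{'fovy': 46.775943985663844, 'cx': 287.61400762312707, 'cy': 209.07960281140652, 'rvec': array([ 2.41237898, -0.56875903,  0.21413817]), 'tvec': array([-0.51031801,  0.23680183,  1.25020064])} {'fovy': 44.633256286718904, 'cx': 290.1160300420061, 'cy': 206.69091642802647, 'rvec': array([ 2.16512552, -2.10732534,  0.2150047 ]), 'tvec': array([-0.03643303,  0.58532627,  1.51815611])}
{'time_s': 0.1, 'joint_positions': array([ 1.17980129e+00,  3.26883640e-01, -1.93483871e-01,  1.05200060e+00,
        1.70028538e-05,  1.43663829e+00]), 'qvel': array([-0.00045238, -0.00280824,  0.00156587, -0.00022232, -0.00031235,
       -0.0024182 ]), 'tau': array([ 1.32847785e-03, -4.44237578e+01,  2.63038391e+01,  7.84774806e-03,
       -9.09554433e-05,  1.11164326e-05]), 'eef_pos': array([0.13945011, 0.53142776, 0.19257263]), 'orientation': array([ 1.28065793e-01,  9.91765363e-01, -7.56750637e-04, -2.12204342e-04]), 'wrist_force': array([-1.10693108, -0.45922902, -0.38322117]), 'wrist_torque': array([0.02553526, 0.02600405, 0.01763842]), 'grip_force': 0.0, 'gripper_width': 0.08510509340777042}
scene (array([ 0.17642703, -0.7571448 ,  1.12920613]), array([ 0.27412377,  0.56024054, -0.78181595]))
top (array([0.3043191 , 0.00791878, 1.59876808]), array([ 0.17247006,  0.00143587, -0.98523338]))
```

View pics/s0.png

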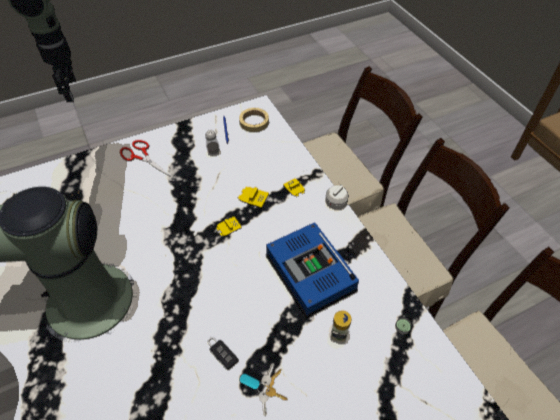

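View pics/t0.png

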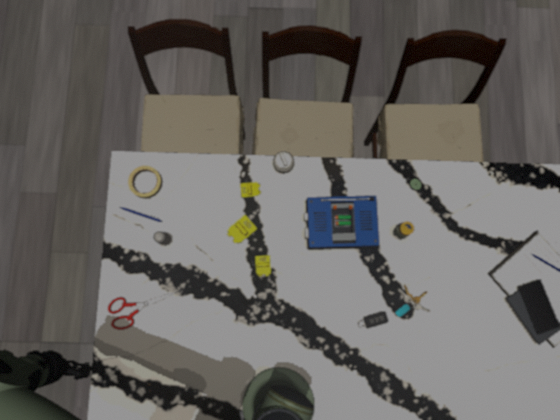

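The scene shows three yellow covers. In scene pixels they are at (253,196), (228,226) and (294,186); in top pixels (241,230), (263,265) and (250,189). The radio is at top (342,222), with the aerial on its +x side and the salt shaker, jar and timer around it. By eye the middle cover at top (241,230) is the largest. I'll measure all three and check in one enlarged crop.

Run:
```python
from h import *
T=cv2.imread("pics/t0.png");S=cv2.imread("pics/s0.png")
for n,im in(("top",T),("scene",S)):
    h=cv2.cvtColor(im,cv2.COLOR_BGR2HSV); m=cv2.inRange(h,(22,150,90),(35,255,255))
    cs,_=cv2.findContours(m,0,1)
    for c in cs:
        if cv2.contourArea(c)<50: continue
        (u,v),_,_=cv2.minAreaRect(c)
        pts=np.array([plane(n,*p[0],0.008)[:2]*1000 for p in c],np.float32)
        print(n,int(u),int(v),cv2.contourArea(c),cv2.minAreaRect(pts))
a=cv2.resize(T[175:280,220:390],None,fx=4.7,fy=4.7,interpolation=cv2.INTER_CUBIC)[:,:800]
a=cv2.resize(T[180:280,225:385],(800,500),interpolation=cv2.INTER_CUBIC)
cv2.imwrite("pics/c1.png",a)
b=cv2.resize(S[175:315,205:365],(686,600),interpolation=cv2.INTER_CUBIC);cv2.imwrite("pics/c2.png",b)
```

```text
top 262 265 236.5 ((407.8970642089844, 59.67447280883789), (63.08045959472656, 43.904869079589844), 8.47994613647461)
top 405 229 51.5 ((532.4354248046875, -386.549560546875), (36.59443664550781, 29.04942512512207), 70.66749572753906)
top 241 229 391.0 ((517.0829467773438, 128.7267303466797), (57.15955352783203, 81.31089782714844), 41.89396286010742)
top 249 189 201.5 ((647.6428833007812, 107.96063995361328), (46.884647369384766, 54.98986053466797), 9.997602462768555)
scene 342 318 179.0 ((555.2153930664062, -335.3918151855469), (41.571964263916016, 39.06884002685547), 39.0589485168457)
scene 227 225 268.0 ((409.5833435058594, 60.63031768798828), (65.2474594116211, 52.0707893371582), 5.666767120361328)
scene 252 195 362.0 ((520.6565551757812, 132.05921936035156), (63.30533981323242, 80.7938232421875), 40.77339172363281)
scene 294 187 196.5 ((649.4033813476562, 107.18122100830078), (47.40079116821289, 61.71105194091797), 9.621662139892578)
```

View pics/c1.png

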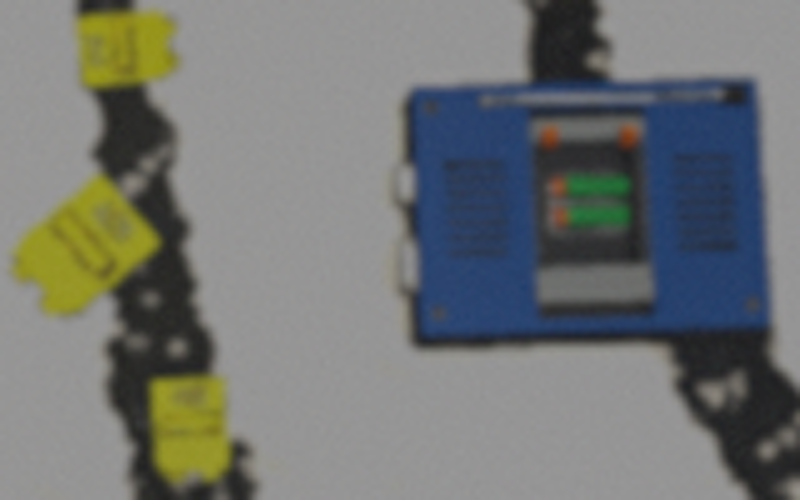

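View pics/c2.png

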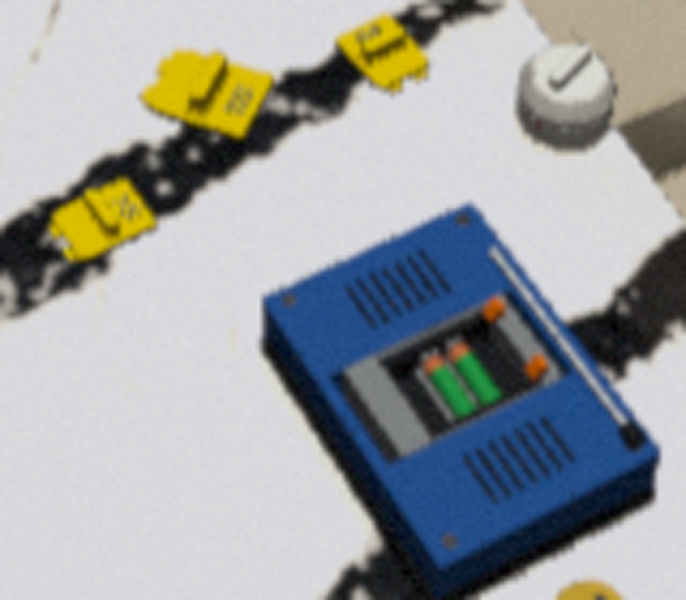

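The top crop shows the three covers. The largest is at (88,245) in crop 1, with its tabs pointing left and down (world −x, +y). It measures 81x57 mm; the other two are about 63x44 and 55x47, so this is the one to use. The radio's hooks are on the +x side and its slot end is at −x. Next I'll measure the bay.

Run:
```python
from h import *
T=cv2.imread("pics/t0.png");S=cv2.imread("pics/s0.png")
for n,im,vmin in(("top",T,70),("scene",S,70)):
    h=cv2.cvtColor(im,cv2.COLOR_BGR2HSV); 
    m=cv2.inRange(h,(100,120,10),(125,255,255)); m=cv2.morphologyEx(m,cv2.MORPH_OPEN,np.ones((3,3)))
    c=max(cv2.findContours(m,0,1)[0],key=cv2.contourArea)
    v=h[...,2][m>0]; print(n,np.percentile(v,[5,25,50,75,95]))
    m2=m&cv2.inRange(h[...,2],int(np.median(v)*.8),255); c=max(cv2.findContours(m2,0,1)[0],key=cv2.contourArea)
    pts=np.array([plane(n,*p[0],0.06)[:2]*1000 for p in c],np.float32); print(cv2.minAreaRect(cv2.convexHull(pts)), cv2.approxPolyDP(cv2.convexHull(c),4,True)[:,0].tolist())
    o=cv2.inRange(h,(3,150,100),(14,255,255)); q=cv2.connectedComponentsWithStats(o)
    for s,ce in zip(q[2][1:],q[3][1:]):
        if s[4]>=4 and 200<ce[1]<300 or n=="top" and s[4]>=4: print("or",s[4],ce.round(1),(plane(n,*ce,0.07)*1000).round(1))
# yellow cover detail
for n,im in(("top",T),("scene",S)):
    h=cv2.cvtColor(im,cv2.COLOR_BGR2HSV); m=cv2.inRange(h,(22,150,90),(35,255,255)); m=cv2.morphologyEx(m,cv2.MORPH_CLOSE,np.ones((5,5)))
    c=[c for c in cv2.findContours(m,0,1)[0] if cv2.contourArea(c)>330][0]
    pts=np.array([plane(n,*p[0],0.008)[:2]*1000 for p in c]); e=np.radians(-48.5); print(n,"x ext",np.percentile(pts@[np.cos(e),np.sin(e)],[0,5,95,100]).round(1),"y ext",np.percentile(pts@[-np.sin(e),np.cos(e)],[0,5,95,100]).round(1))
```

```text
top [ 83.  97. 106. 109. 112.]
((542.6319580078125, -181.00775146484375), (147.77394104003906, 209.9947052001953), 1.5677071809768677) [[308, 203], [313, 198], [375, 200], [377, 244], [310, 246]]
or 6 [334.5 207. ] [ 586.  -155.4   70. ]
or 7 [350.3 207. ] [ 587.4 -203.5   70. ]
scene [ 41.  91. 133. 138. 140.]
((547.1141357421875, -181.23110961914062), (151.06198120117188, 211.49862670898438), 3.083502769470215) [[316, 225], [357, 280], [307, 306], [267, 244]]
or 16 [319.9 246.7] [ 587.4 -155.5   70. ]
or 8 [311.5 256.2] [ 553.4 -172.1   70. ]
or 6 [305.7 259.2] [ 535.6 -173.2   70. ]
or 16 [329.8 260.2] [ 589.7 -203.8   70. ]
top x ext [205.7 208.5 285.2 286.9] y ext [444.  444.7 500.7 501.2]
scene x ext [205.8 207.6 285.5 286.5] y ext [445.6 446.6 506.7 509.2]
```

```bash
cat >> h.py <<'E'
def go(x,y,z,ang):
    "shift (mm) and turn to TCP x,y,z mm with tool y axis at angle ang deg"
    o=arm.observe(); M=R.from_quat(o["orientation"]).as_matrix(); p=o["eef_pos"]*1000
    a=np.degrees(np.arctan2(M[1,1],M[0,1])); d=M.T@(np.array([x,y,z])-p)
    print("t",o["time_s"],"p",p.round(1),"ang",a.round(2),"shift",d.round(1),"turn",np.radians((a-ang+90)%180-90).round(3),"F",np.round(o["wrist_force"],1),"w",o["gripper_width"],"g",o["grip_force"])
E
python3 -c "
from h import *
go(520,126,100,41.5)"
```

```text
t 0.1 p [139.5 531.4 192.6] ang 75.28 shift [-471.1 -295.3   92.9] turn 0.59 F [-1.1 -0.5 -0.4] w 0.08510509340777042 g 0.0
```

>>> {"name": "send_rows", "arguments": {"linear": [[-40, -25, 0], [-80, -50, 0], [-120, -75, 0], [-160, -100, 0], [-200, -125, 0], [-240, -150, 0], [-280, -175, 0], [-320, -200, 0], [-360, -225, 0], [-400, -250, 20]], "turn": [0, 0.1, 0.2, 0.3, 0.4, 0.5, 0.59, 0.59, 0.59, 0.59], "hand": 1, "squeeze": 22}}

```text
time_s: 1.1
eef_pos: [0.4652, 0.1882, 0.1755]
orientation: [0.411, 0.912, 0.002, 0.002]
wrist_force: [0.5, 1.6, -0.8]
gripper_width: 0.0855
grip_force: 0.0
```

```bash
python3 -c "
from h import *
go(520,126,60,41.5)"
```

```text
t 1.1 p [465.2 188.2 175.5] ang 41.47 shift [-82.6  -0.6 115.7] turn -0.001 F [ 0.5  1.6 -0.8] w 0.08554530160781204 g 0.0
```

>>> {"name": "send_rows", "arguments": {"linear": [[-40, 0, 30], [-78, 0, 60], [-78, 0, 100], [-78, 0, 110], [-78, 0, 110], [-78, 0, 110]], "turn": [0, 0, 0, 0, 0, 0]}}

```text
time_s: 1.7
eef_pos: [0.5142, 0.1317, 0.0649]
orientation: [0.41, 0.912, 0.0, 0.0]
wrist_force: [0.1, -0.5, 0.3]
gripper_width: 0.0857
grip_force: 0.0
```

Run:
```python
from h import *
go(520,126,8,41.5)
a=snap("scene","s1");b=snap("top","t1")
A=cv2.resize(a[150:250,200:300],(400,400),interpolation=cv2.INTER_CUBIC);B=cv2.resize(b[180:280,190:290],(400,400),interpolation=cv2.INTER_CUBIC)
for n,I,o in(("scene",A,(200,150)),("top",B,(190,180))):
    for p in proj(n,[[.520,.126,.026],[.52+.022*.749,.126+.022*.6626,.026],[.52-.022*.749,.126-.022*.6626,.026]]): cv2.circle(I,tuple(int(x) for x in (p-o)*4),3,(0,0,255),-1)
cv2.imwrite("pics/c3.png",np.hstack([A,B]))
```

```text
t 1.7 p [514.2 131.7  64.9] ang 41.55 shift [-8.1  0.5 56.9] turn 0.001 F [ 0.1 -0.5  0.3] w 0.0857370819702221 g 0.0
```

View pics/c3.png

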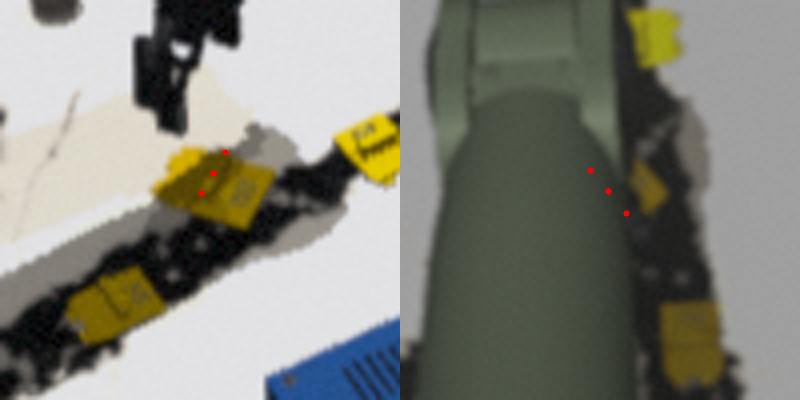

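The scene half of the picture shows the estimated rib ends, at crop (201,193) to (225,152), sitting on the rib. The top half is blocked by the arm. I'll descend and grip.

>>> {"name": "send_rows", "arguments": {"linear": [[-8, 0.5, 20], [-8, 0.5, 40], [-8, 0.5, 55], [-8, 0.5, 56], [-8, 0.5, 56]], "turn": [0, 0, 0, 0, 0]}}

```text
time_s: 2.3
eef_pos: [0.5202, 0.1259, 0.009]
orientation: [0.41, 0.912, 0.0, 0.001]
wrist_force: [-0.4, 0.0, 0.2]
gripper_width: 0.0854
grip_force: 0.0
```

>>> {"name": "send_rows", "arguments": {"linear": [[0, 0, 0], [0, 0, 0], [0, 0, 0], [0, 0, 0], [0, 0, 0], [0, 0, 0]], "turn": [0, 0, 0, 0, 0, 0], "hand": -1}}

```text
time_s: 2.9
eef_pos: [0.5196, 0.1253, 0.0078]
orientation: [0.411, 0.912, -0.0, -0.0]
wrist_force: [-0.5, 0.2, -1.0]
gripper_width: -0.0001
grip_force: 0.0
```

Run:
```python
from h import *
a=snap("scene","s2");b=snap("top","t2")
A=cv2.resize(a[150:250,200:300],(400,400),interpolation=cv2.INTER_CUBIC);B=cv2.resize(b[180:280,190:290],(400,400),interpolation=cv2.INTER_CUBIC)
cv2.imwrite("pics/c4.png",np.hstack([A,B]))
```

```text
(no output)
```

View pics/c4.png

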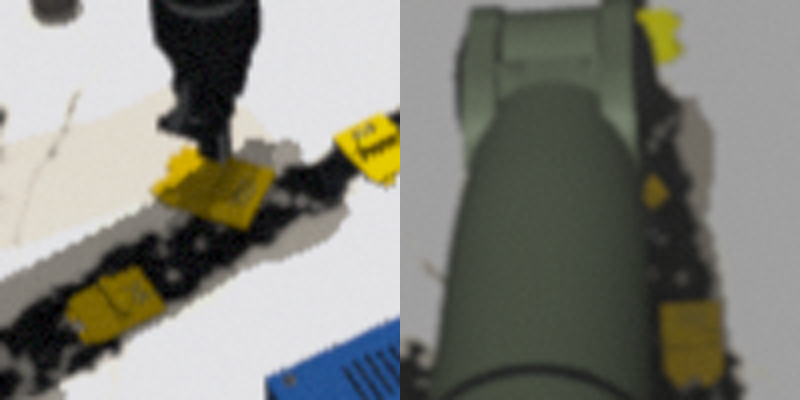

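Run:
```python
from h import *
o=arm.observe();M=R.from_quat(o["orientation"]).as_matrix();p=o["eef_pos"]
print(p,M.round(3).tolist(),o["gripper_width"])
f=lambda P:((proj("scene",P)-[200,150])*4).round().tolist()
print("tcp,+20up,+50up",f([p,p+[0,0,.02],p+[0,0,.05]]))
q=np.array([.5142,.1317,.0649])
print("open tips",f([q+M[:,1]*.05+[0,0,.013],q-M[:,1]*.05+[0,0,.013],q+M[:,0]*.05+[0,0,.013],q-M[:,0]*.05+[0,0,.013]]))
e=np.radians(-48.5);X=np.array([np.cos(e),np.sin(e),0]);Y=np.array([-np.sin(e),np.cos(e),0]);g=np.array([.520,.126,.017])
print("plate top corners",f([g+X*a+Y*b-[0,0,.009] for a in(-.038,.038) for b in(-.03,.03)]))
print("rib top",f([g+X*a+Y*b+[0,0,.009] for a in(-.006,.006) for b in(-.022,.022)]))
print("rib base",f([g+X*a+Y*b-[0,0,.009] for a in(-.006,.006) for b in(-.022,.022)]))
a=cv2.imread("pics/s0.png");b=cv2.imread("pics/s2.png")
A=[cv2.resize(i[165:235,225:290],(390,420),interpolation=cv2.INTER_LANCZOS4) for i in(a,b)]
for P,c in(([g+X*s+Y*t+[0,0,.009] for s,t in((-.006,-.022),(.006,-.022),(.006,.022),(-.006,.022))],(0,0,255)),([g+X*s+Y*t-[0,0,.009] for s,t in((-.038,-.03),(.038,-.03),(.038,.03),(-.038,.03))],(255,0,0))):
  for i in A: cv2.polylines(i,[np.int32((proj("scene",P)+.5-[225,165])*6)],True,c,1)
cv2.circle(A[1],tuple(np.int32((proj("scene",p)[0]+.5-[225,165])*6)),3,(255,255,0),-1)
cv2.imwrite("pics/c5.png",np.hstack(A))
```

```text
[0.51959665 0.12527429 0.007715  ] [[-0.662, 0.749, -0.0], [0.749, 0.662, -0.0], [0.0, -0.0, -1.0]] -0.0002812946776027381
tcp,+20up,+50up [[214.0, 190.0], [213.0, 172.0], [211.0, 146.0]]
open tips [[228.0, 78.0], [170.0, 172.0], [137.0, 105.0], [263.0, 144.0]]
plate top corners [[152.0, 202.0], [185.0, 147.0], [245.0, 232.0], [276.0, 175.0]]
rib top [[194.0, 192.0], [218.0, 150.0], [208.0, 196.0], [233.0, 155.0]]
rib base [[195.0, 207.0], [219.0, 166.0], [210.0, 212.0], [233.0, 170.0]]
```

View pics/c5.png

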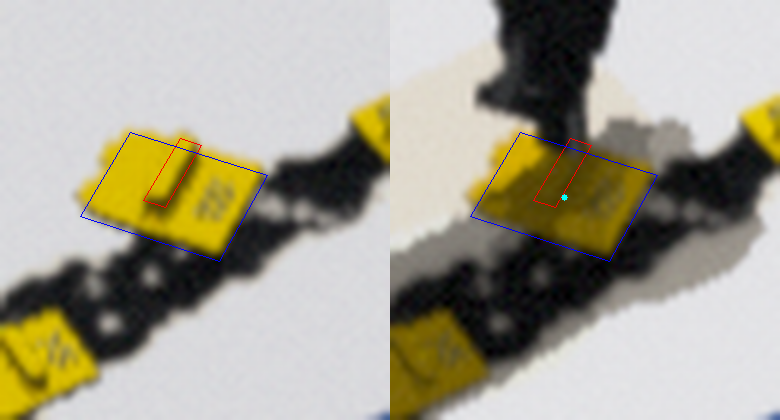

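The left picture shows the outline fitting the cover well, with the rib at (172,172). In the right picture the fingers end at about (575,140), well above the projected TCP at (563,197). I'll check whether the fingers' true tip agrees with the reported TCP in the start picture too.

Run:
```python
from h import *
print(proj("scene",[[.13945,.53143,.19257],[.13945,.53143,.2056]]),proj("top",[[.13945,.53143,.19257]]))
M=R.from_quat([.128,.9918,0,0]).as_matrix();p=np.array([.13945,.53143,.19257])
print("open tips",proj("scene",[p+M[:,1]*s+[0,0,h] for s in(-.05,.05) for h in (.013,.05)]).round())
im=cv2.imread("pics/s0.png"); g=cv2.cvtColor(im,6)
# dark pixels of gripper near start: lowest rows per column
for n,f,(x0,x1,y0,y1) in(("start","s0",(30,110,40,125)),("c3","s1",(225,265,140,190)),("now","s2",(235,270,140,200))):
    g=cv2.cvtColor(cv2.imread(f"pics/{f}.png"),6)[y0:y1,x0:x1]
    print(n,[(x0+i,y0+int(np.max(np.nonzero(g[:,i]<38)[0]))) for i in range(0,x1-x0,3) if (g[:,i]<38).any()])
a,b,c=[cv2.imread(f"pics/s{k}.png") for k in (0,1,2)]
cv2.imwrite("pics/c6.png",np.hstack([cv2.resize(a[50:130,30:110],(400,400),interpolation=2),cv2.resize(c[100:200,200:300],(400,400),interpolation=2)]))
```

```text
[[ 76.82329214 106.29683842]
 [ 75.36603086 102.78714699]] [[ 77.09609887 358.37670455]]
open tips [[ 74. 114.]
 [ 70. 104.]
 [ 76.  92.]
 [ 72.  82.]]
start [(36, 46), (39, 51), (42, 58), (45, 62), (48, 63), (51, 64), (54, 81), (57, 86), (60, 93), (63, 94), (66, 99), (69, 101), (72, 100), (75, 80)]
c3 [(234, 164), (237, 175), (240, 180), (243, 181), (246, 167), (249, 162), (252, 156), (255, 159), (258, 160), (261, 144)]
now [(238, 149), (241, 180), (244, 171), (247, 183), (250, 186), (253, 189), (256, 181), (259, 172), (262, 161)]
```

View pics/c6.png

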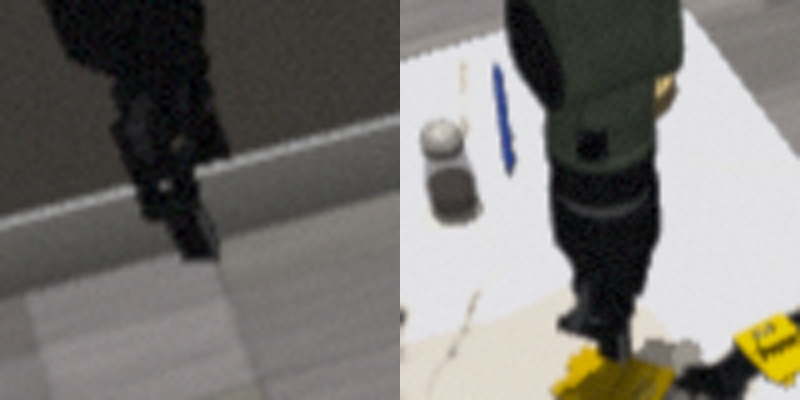

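The near fingertip is seen at about (72,102) in the start view, against a predicted (74,114). So the real tips sit some 30–45 mm higher than the reported TCP suggests. I'll open and descend gently, watching the force.

>>> {"name": "send_rows", "arguments": {"linear": [[0, 0, 0], [0, 0, 0], [0, 0, 0], [0, 0, 0], [0, 0, 3], [0, 0, 6], [0, 0, 9], [0, 0, 12], [0, 0, 12]], "turn": [0, 0, 0, 0, 0, 0, 0, 0, 0], "hand": 1}}

```text
time_s: 3.9
eef_pos: [0.5191, 0.1253, -0.0048]
orientation: [0.411, 0.912, -0.0, -0.0]
wrist_force: [-0.3, 0.1, 0.1]
gripper_width: 0.0857
grip_force: 0.0
```

Run:
```python
from h import *
o=arm.observe(); print(o["eef_pos"],o["wrist_force"],o["gripper_width"],proj("scene",[[0,0,0]]),proj("top",[[0,0,0]]))
e=o["eef_pos"];b=snap("scene","s3")
M=R.from_quat(o["orientation"]).as_matrix()
print(proj("scene",[e+M[:,1]*s*.05+[0,0,h] for s in(-1,1) for h in(.013,.05)]).round(1))
cv2.imwrite("pics/c7.png",cv2.resize(b[110:230,190:310],(600,600),interpolation=2))
```

```text
[ 0.51913594  0.12528024 -0.00483181] [-0.27879404  0.12491513  0.06777816] 0.08570313149855668 [[ 89.41340186 301.05022763]] [[277.83830725 403.9425265 ]]
[[246.4 209.4]
 [245.7 201.4]
 [260.1 185.9]
 [259.7 177.7]]
```

View pics/c7.png

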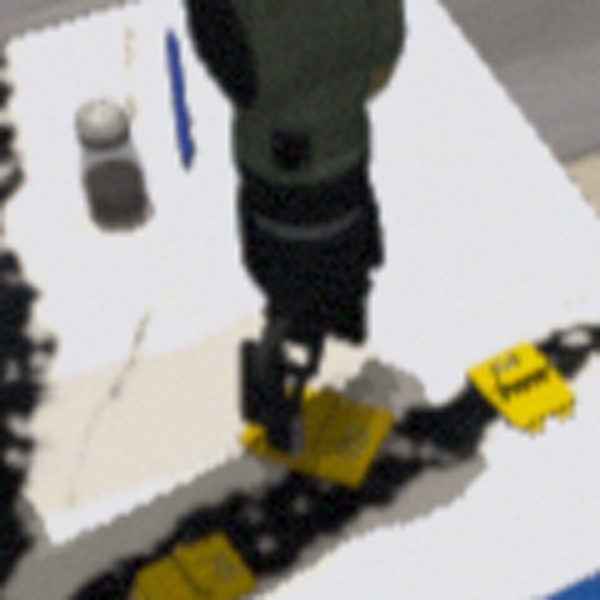

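Picture 9: the near fingertip is at crop (290,450), pixel (248,200), and the far one at about (350,340). Both are roughly 9 px above the prediction. To separate a height error from a sideways one, I'll triangulate the near tip in the start pictures, where both cameras see it.

Run:
```python
from h import *
g=cv2.cvtColor(cv2.imread("pics/t0.png"),6)[350:386,60:104]
for i,r in enumerate(g): print(350+i,''.join('#' if x<25 else '+' if x<45 else '.' for x in r))
def tri(a,b):
    o1,d1=ray("scene",*a);o2,d2=ray("top",*b);s=np.linalg.lstsq(np.c_[d1,-d2],o2-o1,rcond=None)[0]
    return (o1+d1*s[0]).round(4),(o2+d2*s[1]).round(4)
for t in((90,370),(92,366),(88,372)): print(t,tri((72,102),t))
p=np.array([.13945,.53143,.19257]);M=R.from_quat([.128,.9918,0,0]).as_matrix()
print(p-M[:,1]*.05+[0,0,.013],proj("top",p-M[:,1]*.05+[0,0,.013]))
```

```text
350 ............................................
351 ............................................
352 ............................................
353 ............................................
354 +...........................................
355 #+...............................++.........
356 #+................................+.........
357 ##+.........................................
358 ###+........................................
359 #####+......................................
360 ######+..........................++.........
361 #############++..................+#++++++...
362 ##########++####+................+##++###...
363 ########++..+####++......++++....+#######+..
364 #########+...+#######++##++++...+########+..
365 ##########+..+###++++########...+#########+.
366 ###########++####+...+#######++++##########+
367 ################++..++######################
368 ################+++#########################
369 #################+##########################
370 ##############################++############
371 ##############################..+###########
372 ############+#####
[... 259 characters left out ...]
..........+#
378 ...............+##+++.....................+#
379 ................++..............+.........++
380 .................................+.........+
381 ..................................++........
382 ..................................+++++++++.
383 ..................................+#####++++
384 ..................................+++++###++
385 ........................................+##+
(90, 370) (array([0.1337, 0.4719, 0.2537]), array([0.1196, 0.4731, 0.256 ]))
(92, 366) (array([0.1338, 0.4684, 0.2562]), array([0.1295, 0.4687, 0.2568]))
(88, 372) (array([0.1335, 0.4768, 0.2502]), array([0.1144, 0.4785, 0.2535]))
[0.12675561 0.48306832 0.20557   ] [[ 93.41044784 364.43713865]]
```

The tip triangulates to z≈0.253 where 0.206 was predicted, with xy in agreement. The tips really are about 40 mm higher than reported, so I'll keep descending gently.

>>> {"name": "send_rows", "arguments": {"linear": [[0, 0, 5], [0, 0, 10], [0, 0, 15], [0, 0, 20], [0, 0, 22], [0, 0, 24], [0, 0, 24]], "turn": [0, 0, 0, 0, 0, 0, 0]}}

```text
time_s: 4.65
eef_pos: [0.5195, 0.1253, -0.0285]
orientation: [0.411, 0.912, -0.0, -0.0]
wrist_force: [-0.0, -0.4, 0.1]
gripper_width: 0.0852
grip_force: 0.0
```

>>> {"name": "send_rows", "arguments": {"linear": [[0, 0, 0], [0, 0, 0], [0, 0, 0], [0, 0, 0], [0, 0, 0]], "turn": [0, 0, 0, 0, 0], "hand": -1}}

```text
time_s: 5.15
eef_pos: [0.5199, 0.1254, -0.0279]
orientation: [0.411, 0.912, 0.0, 0.0]
wrist_force: [-0.2, 0.1, 4.3]
gripper_width: 0.0433
grip_force: 22.7
```

Gripped at 43 mm. The 4 N upward force suggests the tips are grazing the plate. I'll regrip 4 mm higher so the cover can pivot in the pads.

>>> {"name": "send_rows", "arguments": {"linear": [[0, 0, 0], [0, 0, 0], [0, 0, -4], [0, 0, -4]], "turn": [0, 0, 0, 0], "hand": 0.4}}

```text
time_s: 5.55
eef_pos: [0.5199, 0.1253, -0.0239]
orientation: [0.411, 0.912, 0.0, 0.0]
wrist_force: [0.2, -0.8, -0.4]
gripper_width: 0.0595
grip_force: 0.0
```

>>> {"name": "send_rows", "arguments": {"linear": [[0, 0, 0], [0, 0, 0], [0, 0, 0], [0, 0, 0], [0, 0, 0]], "turn": [0, 0, 0, 0, 0], "hand": -1}}

```text
time_s: 6.05
eef_pos: [0.5198, 0.1253, -0.0239]
orientation: [0.411, 0.912, 0.0, 0.0]
wrist_force: [-0.9, 0.1, 4.9]
gripper_width: 0.0434
grip_force: 22.4
```

>>> {"name": "send_rows", "arguments": {"linear": [[0, 0, -5], [0, 0, -20], [0, 0, -50], [0, 0, -90], [0, 0, -100], [0, 0, -100]], "turn": [0, 0, 0, 0, 0, 0]}}

```text
time_s: 6.65
eef_pos: [0.5213, 0.1255, 0.0774]
orientation: [0.411, 0.912, 0.001, 0.002]
wrist_force: [-0.1, 0.3, -1.1]
gripper_width: 0.0435
grip_force: 22.7
```

Run:
```python
from h import *
b=np.radians(2.1);c=np.array([545,-181])+np.array([np.cos(b),np.sin(b)])*-98
print(c); go(c[0],c[1],80,92.1)
m=cv2.inRange(cv2.cvtColor(snap("scene","s4"),cv2.COLOR_BGR2HSV),(22,150,50),(35,255,255))
q=cv2.connectedComponentsWithStats(m)
for s,e in zip(q[2][1:],q[3][1:]):
    if s[4]>40: print(s,e.round(1))
```

```text
[ 447.06581741 -184.59108345]
t 6.65 p [521.3 125.5  77.4] ang 41.49 shift [-183.2 -261.    -3. ] turn -0.883 F [-0.1  0.3 -1.1] w 0.04354187134337325 g 22.741845846176147
[236 164  31  20 252] [253.7 174.6]
[284 179  20  17 227] [294.  186.8]
[216 217  25  19 299] [228.2 225.9]
[334 311  17  19 186] [341.5 319.5]
```

The cover is in hand: lifted in the picture, width 43.5 mm. When flat, cover_grip is about 41 mm above the reported TCP. I'll carry it in front of the radio's slot-side edge, aligned with the bay, and use that edge to tip the rear up in the pads.

>>> {"name": "send_rows", "arguments": {"linear": [[-23, -33, 0], [-46, -66, 0], [-69, -99, 0], [-92, -132, 0], [-115, -165, 0], [-138, -198, 0], [-161, -231, 0], [-181, -263, 0], [-181, -263, 0], [-181, -263, 0]], "turn": [-0.12, -0.24, -0.36, -0.48, -0.6, -0.72, -0.84, -0.883, -0.883, -0.883]}}

```text
time_s: 7.7
eef_pos: [0.441, -0.1842, 0.0741]
orientation: [-0.017, 1.0, 0.001, -0.001]
wrist_force: [0.7, 0.7, -0.7]
gripper_width: 0.043
grip_force: 22.8
```

Run:
```python
from h import *
go(444.1,-184.7,38,92.1)
a=snap("scene","s5");b=snap("top","t5")
for n,im in(("top",b),("scene",a)):
    m=cv2.inRange(cv2.cvtColor(im,cv2.COLOR_BGR2HSV),(22,150,50),(35,255,255))
    for c in cv2.findContours(m,0,1)[0]:
        if cv2.contourArea(c)>40:
            pts=np.array([plane(n,*p[0],0.109)[:2]*1000 for p in c],np.float32); print(n,cv2.boundingRect(c),cv2.minAreaRect(pts))
```

```text
t 7.7 p [ 441.  -184.2   74.1] ang 91.93 shift [-3.2 -0.6 36.1] turn -0.003 F [ 0.7  0.7 -0.7] w 0.043020961103619304 g 22.830129861831665
top (255, 255, 16, 21) ((400.97393798828125, 56.33673095703125), (58.374027252197266, 41.11729431152344), 8.479942321777344)
top (401, 223, 12, 12) ((522.2653198242188, -365.54937744140625), (30.678081512451172, 31.707067489624023), 19.8076114654541)
top (241, 182, 19, 16) ((625.423828125, 101.53462219238281), (43.907527923583984, 51.49848175048828), 9.997586250305176)
scene (334, 311, 17, 19) ((518.0113525390625, -375.85455322265625), (44.86662292480469, 36.30613327026367), 34.49524688720703)
scene (255, 258, 38, 26) ((433.5653076171875, -185.3301544189453), (82.25727081298828, 64.48038482666016), 3.536942958831787)
scene (216, 216, 25, 20) ((388.98712158203125, -13.155574798583984), (62.1645393371582, 46.85216522216797), 10.778787612915039)
```

>>> {"name": "send_rows", "arguments": {"linear": [[-5, -0.5, 10], [-5, -0.5, 22], [-5, -0.5, 32], [-5, -0.5, 36], [-5, -0.5, 39], [-5, -0.5, 41], [-5, -0.5, 42], [-5, -0.5, 42]], "turn": [0, 0, 0, 0, 0, 0, 0, 0]}}

```text
time_s: 8.6
eef_pos: [0.4469, -0.1847, 0.0342]
orientation: [-0.018, 1.0, -0.0, -0.0]
wrist_force: [-4.0, 1.6, 6.3]
gripper_width: 0.043
grip_force: 23.7
```

Contact starts where expected, at 6 N. I'll keep lowering slowly.

>>> {"name": "send_rows", "arguments": {"linear": [[0, 0, 1], [0, 0, 2], [0, 0, 3], [0, 0, 4], [0, 0, 5], [0, 0, 5]], "turn": [0, 0, 0, 0, 0, 0]}}

```text
time_s: 9.2
eef_pos: [0.4461, -0.1852, 0.0293]
orientation: [-0.018, 1.0, -0.001, -0.001]
wrist_force: [-5.6, 0.0, 7.3]
gripper_width: 0.0431
grip_force: 24.7
```

```bash
cat >> h.py <<'E'
def ycover(tag):
    a=snap("scene",tag); m=cv2.inRange(cv2.cvtColor(a,cv2.COLOR_BGR2HSV),(22,150,50),(35,255,255))
    for c in cv2.findContours(m,0,1)[0]:
        if cv2.contourArea(c)>150 and cv2.boundingRect(c)[0]>235: print(cv2.boundingRect(c),cv2.contourArea(c),cv2.approxPolyDP(cv2.convexHull(c),2,True)[:,0].tolist())
def cov(gx,gy,gz,th,yaw=2.1,off=0):
    "expected scene pixels of plate-top corners + tabs for cover_grip (mm) and tilt"
    M=R.from_euler("zy",[np.radians(yaw),-th]).as_matrix()
    P=[[-38,-28,-9],[-38,28,-9],[38,30,-9],[38,-30,-9]]
    return proj("scene",(np.array([gx,gy,gz])+np.array(P)@M.T)/1000).round().tolist()
E
python3 - <<'E'
from h import *
go(446,-184.7,24,92.1); ycover("s6")
for th in (0,.2,.35): print(th,cov(443.5,-185,68,th))
E
```

```text
t 9.2 p [ 446.1 -185.2   29.3] ang 92.03 shift [0.  0.5 5.3] turn -0.001 F [-5.6  0.   7.3] w 0.04308477122711567 g 24.733808934688568
(334, 311, 17, 19) 199.5 [[343, 311], [349, 315], [350, 320], [345, 328], [339, 329], [334, 318], [338, 312]]
(259, 267, 36, 27) 340.0 [[294, 278], [286, 285], [268, 293], [259, 282], [260, 276], [272, 267]]
0 [[267.0, 294.0], [257.0, 276.0], [283.0, 264.0], [294.0, 282.0]]
0.2 [[268.0, 295.0], [258.0, 278.0], [284.0, 262.0], [295.0, 280.0]]
0.35 [[269.0, 295.0], [259.0, 278.0], [283.0, 261.0], [295.0, 279.0]]
```

>>> {"name": "send_rows", "arguments": {"linear": [[0, 0, 1], [0, 0, 2], [0, 0, 3], [0, 0, 4], [0, 0, 5], [0, 0, 6], [0, 0, 6]], "turn": [0, 0, 0, 0, 0, 0, 0]}}

```text
time_s: 9.95
eef_pos: [0.4457, -0.1852, 0.0231]
orientation: [-0.018, 1.0, -0.001, -0.002]
wrist_force: [-7.2, -0.9, 6.7]
gripper_width: 0.0432
grip_force: 24.9
```

>>> {"name": "send_rows", "arguments": {"linear": [[0, 0, -10], [0, 0, -30], [0, 0, -55], [0, 0, -60], [0, 0, -60]], "turn": [0, 0, 0, 0, 0]}}

```text
time_s: 10.45
eef_pos: [0.4488, -0.1855, 0.084]
orientation: [-0.018, 1.0, -0.001, 0.002]
wrist_force: [-0.3, -0.3, -0.6]
gripper_width: 0.0432
grip_force: 24.3
```

Run:
```python
from h import *
go(446,-184.7,24,92.1); ycover("s7")
p=arm.observe()["eef_pos"]*1000
for th in (0,.2,.35,.5): print(th,cov(p[0]-3,p[1]-.5,p[2]+41,th))
a=cv2.imread("pics/s7.png"); cv2.imwrite("pics/c8.png",cv2.resize(a[190:290,220:345],(750,600),interpolation=2))
```

```text
t 10.45 p [ 448.8 -185.5   84. ] ang 92.08 shift [ 3.  1. 60.] turn -0.0 F [-0.3 -0.3 -0.6] w 0.043184964082538746 g 24.30047571659088
(334, 311, 17, 19) 198.0 [[341, 311], [350, 317], [348, 325], [342, 329], [337, 328], [334, 321], [335, 315]]
(260, 255, 36, 28) 353.0 [[295, 265], [281, 277], [267, 282], [260, 270], [261, 265], [272, 255]]
0 [[267.0, 282.0], [257.0, 265.0], [284.0, 252.0], [296.0, 270.0]]
0.2 [[268.0, 283.0], [258.0, 266.0], [284.0, 250.0], [296.0, 268.0]]
0.35 [[270.0, 284.0], [259.0, 267.0], [284.0, 249.0], [296.0, 267.0]]
0.5 [[271.0, 284.0], [261.0, 267.0], [284.0, 247.0], [296.0, 265.0]]
```

View pics/c8.png

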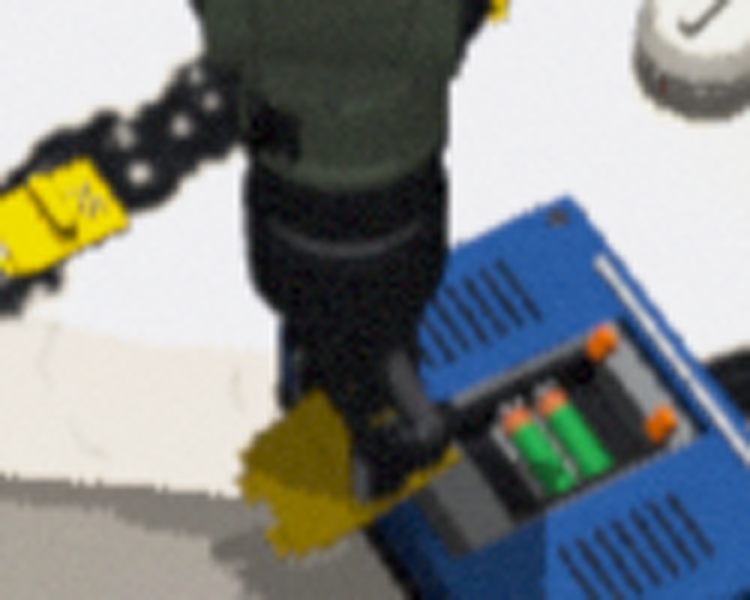

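The cover is held tilted with its rear up. Its rear corner is at crop (459,455), its tabs are low at (285,550), and the tilt is about 0.33 rad. Next I'll go over the bay.

```bash
python3 -c "
from h import *
go(555.7,-179.9,50,92.1)"
```

```text
t 10.5 p [ 448. -185.   83.] ang 92.08 shift [-107.8    1.2   33.1] turn -0.0 F [-0.2 -0.2 -0.8] w 0.04315758836032197 g 24.29994285106659
```

>>> {"name": "send_rows", "arguments": {"linear": [[-25, 0.3, 0], [-50, 0.6, 0], [-75, 1, 0], [-100, 1.2, 0], [-107.5, 1.2, 5], [-107.5, 1.2, 15], [-107.5, 1.2, 25], [-107.5, 1.2, 30], [-107.5, 1.2, 33], [-107.5, 1.2, 33]], "turn": [0, 0, 0, 0, 0, 0, 0, 0, 0, 0]}}

```text
time_s: 11.5
eef_pos: [0.554, -0.1796, 0.0493]
orientation: [-0.018, 1.0, 0.0, -0.001]
wrist_force: [1.0, -0.1, -0.1]
gripper_width: 0.0433
grip_force: 24.3
```

Run:
```python
from h import *
go(555.7,-179.9,40,92.1); ycover("s8")
p=arm.observe()["eef_pos"]*1000
for th in (.2,.35,.5): print(th,cov(p[0]-3,p[1]-.8,p[2]+41,th))
b=np.radians(2.1);B=lambda x,y,z:np.array([545+x*np.cos(b)-y*np.sin(b),-181+x*np.sin(b)+y*np.cos(b),60+z])/1000
h=cv2.cvtColor(cv2.imread("pics/s8.png"),cv2.COLOR_BGR2HSV);o=cv2.inRange(h,(3,150,70),(14,255,255)); q=cv2.connectedComponentsWithStats(o)
for s,c in zip(q[2][1:],q[3][1:]):
    if s[4]>=5 and 290<c[0]<350: print("or",s,c.round(1))
print(proj("scene",[B(34.5,24,2.2),B(38,24,13),B(34.5,-24,2.2),B(38,-24,13),B(-39.25,0,0)]).round(1).tolist())
```

```text
t 11.5 p [ 554.  -179.6   49.3] ang 92.05 shift [-1.7 -0.3  9.3] turn -0.001 F [ 1.  -0.1 -0.1] w 0.04329865314353579 g 24.287727177143097
(334, 311, 17, 18) 192.0 [[350, 317], [345, 328], [337, 327], [334, 322], [335, 315], [341, 311]]
(295, 245, 34, 28) 374.0 [[328, 258], [311, 270], [303, 272], [295, 260], [298, 253], [309, 245]]
(284, 179, 19, 17) 188.0 [[284, 184], [296, 179], [302, 192], [292, 194]]
0.2 [[306.0, 272.0], [295.0, 256.0], [320.0, 240.0], [332.0, 257.0]]
0.35 [[307.0, 273.0], [296.0, 256.0], [320.0, 239.0], [332.0, 256.0]]
0.5 [[308.0, 273.0], [297.0, 257.0], [320.0, 238.0], [332.0, 255.0]]
or [328 258   5   6  16] [329.8 260.4]
[[316.8, 249.7], [318.2, 246.8], [326.4, 263.2], [327.8, 260.4], [297.0, 268.3]]
```

>>> {"name": "send_rows", "arguments": {"linear": [[-4, 0, 0], [-6, 0, 0], [-6, 0, 2], [-6, 0, 4], [-6, 0, 5], [-6, 0, 6], [-6, 0, 7], [-6, 0, 7]], "turn": [0, 0, 0, 0, 0, 0, 0, 0]}}

```text
time_s: 12.35
eef_pos: [0.5607, -0.1794, 0.0426]
orientation: [-0.018, 1.0, 0.0, -0.0]
wrist_force: [0.2, -0.3, -0.2]
gripper_width: 0.0432
grip_force: 24.3
```

>>> {"name": "send_rows", "arguments": {"linear": [[0, 0, 1], [0, 0, 2], [0, 0, 3], [0, 0, 3]], "turn": [0, 0, 0, 0]}}

```text
time_s: 12.75
eef_pos: [0.5607, -0.1794, 0.0396]
orientation: [-0.018, 1.0, 0.0, -0.0]
wrist_force: [0.5, 0.0, -0.5]
gripper_width: 0.043
grip_force: 24.3
```

>>> {"name": "send_rows", "arguments": {"linear": [[0, 0, 0.7], [0, 0, 1.4], [0, 0, 2], [0, 0, 2]], "turn": [0, 0, 0, 0]}}

```text
time_s: 13.15
eef_pos: [0.5608, -0.1795, 0.0377]
orientation: [-0.018, 1.0, 0.0, -0.0]
wrist_force: [-0.6, -0.4, 0.7]
gripper_width: 0.0432
grip_force: 24.3
```

>>> {"name": "send_rows", "arguments": {"linear": [[0, 0, 0.7], [0, 0, 1.4], [0, 0, 2], [0, 0, 2]], "turn": [0, 0, 0, 0]}}

```text
time_s: 13.55
eef_pos: [0.5613, -0.1796, 0.0361]
orientation: [-0.018, 1.0, -0.0, 0.0]
wrist_force: [0.6, 0.4, 2.1]
gripper_width: 0.043
grip_force: 24.6
```

>>> {"name": "send_rows", "arguments": {"linear": [[2, 0, 0], [4, 0, 0], [6, 0, 0], [8, 0, 0], [8, 0, 0]], "turn": [0, 0, 0, 0, 0]}}

```text
time_s: 14.05
eef_pos: [0.5525, -0.18, 0.0359]
orientation: [-0.018, 1.0, -0.0, -0.0]
wrist_force: [1.7, -1.3, 3.9]
gripper_width: 0.0434
grip_force: 24.6
```

>>> {"name": "send_rows", "arguments": {"linear": [[1.5, 0, 0], [3, 0, 0], [4.5, 0, 0], [5, 0, 0], [5, 0, 0]], "turn": [0, 0, 0, 0, 0]}}

```text
time_s: 14.55
eef_pos: [0.5481, -0.1801, 0.0359]
orientation: [-0.018, 1.0, -0.0, 0.0]
wrist_force: [3.5, -1.0, 4.5]
gripper_width: 0.0431
grip_force: 24.7
```

>>> {"name": "send_rows", "arguments": {"linear": [[1, 0, 0], [2, 0, 0], [3, 0, 0], [3, 0, 0]], "turn": [0, 0, 0, 0]}}

```text
time_s: 14.95
eef_pos: [0.5475, -0.1801, 0.0367]
orientation: [-0.018, 1.0, 0.0, 0.003]
wrist_force: [6.1, 0.7, 5.3]
gripper_width: 0.0428
grip_force: 24.8
```

Run:
```python
from h import *
go(548,-179.9,36,92.1); ycover("s9")
p=arm.observe()["eef_pos"]*1000
for th in (.1,.2,.35): print(th,cov(p[0]-3,p[1]-.8,p[2]+41,th))
```

```text
t 14.95 p [ 547.5 -180.1   36.7] ang 92.11 shift [-0.5  0.2  0.7] turn 0.0 F [6.1 0.7 5.3] w 0.042808489697844704 g 24.800874888896942
(334, 311, 17, 19) 194.0 [[341, 311], [350, 317], [347, 327], [343, 329], [336, 326], [334, 320], [335, 315]]
(294, 249, 33, 27) 336.5 [[306, 249], [326, 262], [304, 275], [294, 259]]
0.1 [[303.0, 275.0], [292.0, 259.0], [317.0, 245.0], [329.0, 262.0]]
0.2 [[304.0, 276.0], [293.0, 259.0], [317.0, 244.0], [329.0, 261.0]]
0.35 [[304.0, 276.0], [294.0, 260.0], [317.0, 243.0], [329.0, 260.0]]
```

Contact in −x came at about x=0.5475. The tabs are gone from the outline, so they are under the ledge, which means the cassette offset is about +5 mm. That agrees with the hook pixels. Now I'll swing the rear down onto the hook slopes, keeping a light forward push.

>>> {"name": "send_rows", "arguments": {"linear": [[0, 0, 1], [-0.5, 0, 2], [-0.5, 0, 3], [-1, 0, 3.5], [-1, 0, 3.5]], "turn": [0, 0, 0, 0, 0]}}

```text
time_s: 15.5
eef_pos: [0.549, -0.1804, 0.0338]
orientation: [-0.018, 1.0, -0.0, 0.003]
wrist_force: [6.9, 0.5, 7.9]
gripper_width: 0.0435
grip_force: 25.6
```

Run:
```python
from h import *
go(548,-179.9,33,92.1); ycover("s10")
```

```text
t 15.5 p [ 549.  -180.4   33.8] ang 92.11 shift [1.  0.5 0.8] turn 0.0 F [6.9 0.5 7.9] w 0.04347527727970958 g 25.627640783786774
(334, 311, 17, 19) 193.0 [[341, 311], [350, 317], [344, 329], [338, 328], [334, 320], [335, 315]]
(294, 250, 35, 26) 338.5 [[328, 261], [304, 275], [294, 259], [308, 250]]
```

>>> {"name": "send_rows", "arguments": {"linear": [[0, 0, 0.7], [-0.5, 0, 1.4], [-0.5, 0, 2], [-0.5, 0, 2]], "turn": [0, 0, 0, 0]}}

```text
time_s: 15.95
eef_pos: [0.5496, -0.1804, 0.0319]
orientation: [-0.018, 1.0, -0.0, 0.003]
wrist_force: [7.0, 0.8, 9.6]
gripper_width: 0.0433
grip_force: 26.2
```

>>> {"name": "send_rows", "arguments": {"linear": [[0, 0, 0], [0, 0, 0], [0, 0, 0], [0, 0, -5], [0, 0, -15], [0, 0, -30], [0, 0, -45], [0, 0, -45]], "turn": [0, 0, 0, 0, 0, 0, 0, 0], "hand": 0.45}}

```text
time_s: 16.75
eef_pos: [0.5481, -0.1809, 0.0779]
orientation: [-0.018, 1.0, -0.001, 0.002]
wrist_force: [0.2, -0.3, 0.1]
gripper_width: 0.0621
grip_force: 0.0
```

Run:
```python
from h import *
go(570,-179.6,75,92.1); ycover("s11")
for th in (0,.12,.17): 
    x=-34.2+38*np.cos(th)-13*np.sin(th); z=56+38*np.sin(th)+13*np.cos(th); print(th,x,z,cov(545+x,-181,z,th))
h=cv2.cvtColor(cv2.imread("pics/s11.png"),cv2.COLOR_BGR2HSV);o=cv2.inRange(h,(3,150,70),(14,255,255)); q=cv2.connectedComponentsWithStats(o)
for s,c in zip(q[2][1:],q[3][1:]):
    if s[4]>=5 and 290<c[0]<350: print("or",s,c.round(1))
```

```text
t 16.75 p [ 548.1 -180.9   77.9] ang 92.07 shift [-21.9   0.5   3. ] turn -0.0 F [ 0.2 -0.3  0.1] w 0.06208658587248064 g 0.0
(334, 311, 17, 19) 202.0 [[343, 311], [349, 315], [350, 320], [346, 328], [339, 329], [335, 326], [334, 318], [338, 312]]
(294, 247, 36, 29) 489.0 [[316, 247], [329, 262], [304, 275], [294, 259]]
(284, 179, 18, 17) 187.0 [[293, 179], [297, 179], [301, 186], [301, 191], [297, 195], [292, 194], [284, 186]]
0 3.799999999999997 69.0 [[304.0, 276.0], [293.0, 259.0], [318.0, 247.0], [330.0, 264.0]]
0.12 1.970469467690963 73.4555761430792 [[304.0, 276.0], [293.0, 260.0], [318.0, 246.0], [330.0, 263.0]]
0.17 1.0528506046923591 75.24153123437014 [[304.0, 276.0], [293.0, 260.0], [318.0, 245.0], [330.0, 262.0]]
or [329 258   4   4  10] [330.4 259.2]
```

The cover rests on the hook slopes: all four corners match the 0.12–0.17 rad prediction. I'll shut the fingers, go over the point between rib and rear edge midway between the hooks, and feel downward.

>>> {"name": "send_rows", "arguments": {"linear": [[-10, 0.3, 0], [-20, 0.4, 0], [-25.5, 0.5, 0], [-25.5, 0.5, 0], [-25.5, 0.5, 0], [-25.5, 0.5, 10], [-25.5, 0.5, 20], [-25.5, 0.5, 28], [-25.5, 0.5, 30], [-25.5, 0.5, 30]], "turn": [0, 0, 0, 0, 0, 0, 0, 0, 0, 0], "hand": -1}}

```text
time_s: 17.8
eef_pos: [0.5713, -0.1784, 0.0445]
orientation: [-0.018, 1.0, 0.0, -0.001]
wrist_force: [-0.5, 0.1, -1.0]
gripper_width: -0.0
grip_force: 0.0
```

>>> {"name": "send_rows", "arguments": {"linear": [[0, 0, 1], [0, 0, 2], [0, 0, 3], [0, 0, 4], [0, 0, 4]], "turn": [0, 0, 0, 0, 0]}}

```text
time_s: 18.3
eef_pos: [0.5718, -0.1786, 0.0412]
orientation: [-0.018, 1.0, 0.0, -0.0]
wrist_force: [-0.2, -0.1, -0.2]
gripper_width: 0.0002
grip_force: 0.0
```

>>> {"name": "send_rows", "arguments": {"linear": [[-2, -0.7, 0], [-2, -0.7, 1], [-2, -0.7, 2], [-2, -0.7, 3], [-2, -0.7, 4], [-2, -0.7, 4]], "turn": [0, 0, 0, 0, 0, 0]}}

```text
time_s: 18.9
eef_pos: [0.5737, -0.1791, 0.037]
orientation: [-0.018, 1.0, 0.0, -0.0]
wrist_force: [-0.5, -0.7, 0.9]
gripper_width: 0.0001
grip_force: 0.0
```

>>> {"name": "send_rows", "arguments": {"linear": [[0, 0, 1], [0, 0, 2], [0, 0, 3], [0, 0, 3]], "turn": [0, 0, 0, 0]}}

```text
time_s: 19.3
eef_pos: [0.5738, -0.1792, 0.0341]
orientation: [-0.018, 1.0, 0.0, -0.0]
wrist_force: [-0.4, 0.5, -0.5]
gripper_width: -0.0003
grip_force: 0.0
```

>>> {"name": "send_rows", "arguments": {"linear": [[0, 0, 1], [0, 0, 2], [0, 0, 3], [0, 0, 3]], "turn": [0, 0, 0, 0]}}

```text
time_s: 19.7
eef_pos: [0.5739, -0.1792, 0.0313]
orientation: [-0.018, 1.0, 0.0, 0.0]
wrist_force: [-0.3, -0.3, 0.2]
gripper_width: 0.0001
grip_force: 0.4
```

>>> {"name": "send_rows", "arguments": {"linear": [[0, 0, 1], [0, 0, 2], [0, 0, 2.5], [0, 0, 2.5]], "turn": [0, 0, 0, 0]}}

```text
time_s: 20.1
eef_pos: [0.5743, -0.1793, 0.0292]
orientation: [-0.018, 1.0, -0.0, 0.0]
wrist_force: [-0.9, 0.7, 4.7]
gripper_width: -0.0002
grip_force: 2.4
```

Contact at z≈0.029. Now I'll press in small steps.

>>> {"name": "send_rows", "arguments": {"linear": [[0, 0, 0.5], [0, 0, 1], [0, 0, 1.5], [0, 0, 1.5]], "turn": [0, 0, 0, 0]}}

```text
time_s: 20.5
eef_pos: [0.5743, -0.1793, 0.0274]
orientation: [-0.018, 1.0, -0.0, 0.0]
wrist_force: [0.9, -0.2, 2.6]
gripper_width: -0.0003
grip_force: 1.6
```

>>> {"name": "send_rows", "arguments": {"linear": [[0, 0, 0.5], [0, 0, 1], [0, 0, 1.5], [0, 0, 1.5]], "turn": [0, 0, 0, 0]}}

```text
time_s: 20.9
eef_pos: [0.5738, -0.1791, 0.0255]
orientation: [-0.018, 1.0, 0.0, -0.0]
wrist_force: [1.8, 0.1, 1.4]
gripper_width: -0.0001
grip_force: 0.6
```

>>> {"name": "send_rows", "arguments": {"linear": [[0, 0, 0.5], [0, 0, 1], [0, 0, 1.5], [0, 0, 1.5]], "turn": [0, 0, 0, 0]}}

```text
time_s: 21.3
eef_pos: [0.5732, -0.1792, 0.0238]
orientation: [-0.018, 1.0, 0.0, -0.001]
wrist_force: [0.1, 0.6, -0.1]
gripper_width: -0.0001
grip_force: 0.0
```

>>> {"name": "send_rows", "arguments": {"linear": [[0, 0, 0.5], [0, 0, 1], [0, 0, 1.5], [0, 0, 1.5]], "turn": [0, 0, 0, 0]}}

```text
time_s: 21.7
eef_pos: [0.5738, -0.1792, 0.0226]
orientation: [-0.018, 1.0, 0.0, -0.0]
wrist_force: [0.6, -0.0, 0.2]
gripper_width: 0.0
grip_force: 0.0
```

Run:
```python
from h import *
go(548,-179.9,33,92.1); ycover("s12")
```

```text
t 21.7 p [ 573.8 -179.2   22.6] ang 92.07 shift [ 25.8   0.2 -10.4] turn -0.0 F [ 0.6 -0.   0.2] w 7.820330628443997e-07 g 0.0
(334, 311, 17, 19) 199.0 [[343, 311], [349, 315], [350, 320], [346, 328], [341, 329], [335, 325], [334, 318], [338, 312]]
(294, 248, 36, 28) 464.5 [[329, 264], [305, 275], [294, 259], [315, 248]]
(284, 179, 20, 17) 197.5 [[284, 184], [296, 179], [302, 185], [303, 192], [292, 194]]
```

>>> {"name": "send_rows", "arguments": {"linear": [[0, 0, 0.7], [0, 0, 1.4], [0, 0, 2], [0, 0, 2]], "turn": [0, 0, 0, 0]}}

```text
time_s: 22.15
eef_pos: [0.574, -0.1793, 0.022]
orientation: [-0.018, 1.0, -0.0, 0.0]
wrist_force: [-3.3, 1.8, 8.3]
gripper_width: 0.0
grip_force: 4.5
```

>>> {"name": "send_rows", "arguments": {"linear": [[0, 0, 0.7], [0, 0, 1.4], [0, 0, 2], [0, 0, 2]], "turn": [0, 0, 0, 0]}}

```text
time_s: 22.55
eef_pos: [0.5741, -0.1794, 0.0219]
orientation: [-0.018, 1.0, -0.0, 0.001]
wrist_force: [-7.7, 2.9, 23.0]
gripper_width: 0.0002
grip_force: 11.2
```

The cover is now rigid: 23 N with no travel. I'll add one slightly firmer press and then retreat.

>>> {"name": "send_rows", "arguments": {"linear": [[0, 0, 0.5], [0, 0, 1], [0, 0, 1], [0, 0, -5], [0, 0, -20], [0, 0, -50], [0, 0, -80], [0, 0, -80]], "turn": [0, 0, 0, 0, 0, 0, 0, 0]}}

```text
time_s: 23.35
eef_pos: [0.5769, -0.1806, 0.1031]
orientation: [-0.018, 1.0, -0.002, 0.003]
wrist_force: [0.6, -0.4, -0.4]
gripper_width: 0.0002
grip_force: 0.0
```

>>> {"name": "send_rows", "arguments": {"linear": [[40, 40, 0], [80, 80, 0], [120, 120, 0], [150, 160, 0], [170, 200, 0], [170, 200, 0]], "turn": [0, 0, 0, 0, 0, 0]}}

```text
time_s: 23.95
eef_pos: [0.392, 0.0174, 0.0978]
orientation: [-0.02, 1.0, 0.001, -0.002]
wrist_force: [0.1, 0.2, -0.0]
gripper_width: 0.0001
grip_force: 0.0
```

Run:
```python
from h import *
go(548,-179.9,33,92.1); ycover("s13")
for th in (0,.06,.12,.17): 
    x=-34.2+38*np.cos(th)-13*np.sin(th); z=56+38*np.sin(th)+13*np.cos(th); print(th,cov(545+x,-181,z,th))
T=snap("top","t13")
S=cv2.imread("pics/s13.png")
def fit(n,im):
    h=cv2.cvtColor(im,cv2.COLOR_BGR2HSV);o=cv2.inRange(h,(3,150,70),(14,255,255)); q=cv2.connectedComponentsWithStats(o)
    for s,c in zip(q[2][1:],q[3][1:]):
        if s[4]>=3 and 290<c[0]<360 and 190<c[1]<300: print(n,"or",s[4],c.round(1),(plane(n,*c,.07)*1000).round(1))
    m=cv2.inRange(h,(22,150,50),(35,255,255))
    for c in cv2.findContours(m,0,1)[0]:
        if cv2.contourArea(c)>250:
            pts=np.array([plane(n,*p[0],.06)[:2]*1000 for p in c],np.float32); print(n,cv2.boundingRect(c),cv2.minAreaRect(pts))
fit("scene",S);fit("top",T)
EOF=0
g=cv2.cvtColor(S,cv2.COLOR_BGR2HSV)[238:282,288:342]
for i,r in enumerate(g): print(238+i,''.join('Y' if 20<=h<=36 and s>140 and v>120 else 'y' if 20<=h<=36 and s>120 else 'o' if 3<=h<=15 and s>140 and v>60 else 'b' if 100<=h<=125 and s>100 else '#' if v<50 else '.' for h,s,v in r))
```

```text
t 23.95 p [392.   17.4  97.8] ang 92.25 shift [-148.4 -203.4   63.9] turn 0.003 F [ 0.1  0.2 -0. ] w 0.00012124760919324174 g 0.0
(334, 311, 17, 18) 195.5 [[343, 311], [349, 315], [350, 320], [347, 327], [339, 328], [334, 319], [338, 312]]
(294, 248, 36, 28) 547.0 [[317, 248], [329, 264], [305, 275], [294, 259]]
(284, 179, 20, 17) 200.5 [[284, 184], [296, 179], [302, 185], [303, 192], [292, 194]]
0 [[304.0, 276.0], [293.0, 259.0], [318.0, 247.0], [330.0, 264.0]]
0.06 [[304.0, 276.0], [293.0, 260.0], [318.0, 247.0], [330.0, 263.0]]
0.12 [[304.0, 276.0], [293.0, 260.0], [318.0, 246.0], [330.0, 263.0]]
0.17 [[304.0, 276.0], [293.0, 260.0], [318.0, 245.0], [330.0, 262.0]]
scene or 12 [320.2 246.4] [ 588.7 -155.2   70. ]
scene or 12 [330.3 259.8] [ 591.8 -203.1   70. ]
scene (294, 248, 36, 28) ((549.5015869140625, -178.90432739257812), (76.45481872558594, 61.45277404785156), 3.180130958557129)
scene (216, 216, 25, 20) ((398.13555908203125, 22.844947814941406), (66.82624816894531, 48.62383270263672), 8.874393463134766)
top or 6 [334.5 207. ] [ 586.  -155.4   70. ]
top or 5 [350.2 206.6] [ 
[... 2037 characters left out ...]
..........YYYYYYYYYYYYYYYYY...bbbbbbbbbbbbbbbbbbbbb
271 .##...........YYYYYYYYYYYYYYy..bbbbbbbbbbbbbbbbbbbbbbb
272 b.#...........YYYYYYYYYYYY...bbbbbbbbbbbbbbbbbbbbbbbbb
273 bb.#...........YYYYYYYYY....bbbbbbbbbbbbbbbbbbbbbbbbbb
274 bb.##...........YYYYYY....bbbbbbbbbbbbbbbbbbbbbbbbbbbb
275 bbb.#............Yyy...bbbbbbbbbbbbbbbbbbbbbbbbbbbbbbb
276 bbbb..................bbbbbbbbbbbbbbbbbbbbbbbbbbbbbbbb
277 bbbb..#............bbbbbbbbbbbbbbbbbbbbbbbbbbbbbbbbbbb
278 bbbbb.#...........bbbbbbbbbbbbbbbbbbbbbbbbbbbbbbbbbbbb
279 bbbbbb.#........bbbbbbbbbbbbbbbbbbbbbbbbbbbbbbbbbbbbbb
280 bbbbbb..#.....bbbbbbbbbbbbbbbbbbbbbbbbbbbbbbbbbbbbbbbb
281 bbbbbbb.#...bbbbbbbbbbbbbbbbbbbbbbbbbbbbbbbbbbbbbbbbbb
```

Run:
```python
from h import *
for y0,x0 in((243,314),(256,324)):
  H=[cv2.cvtColor(cv2.imread(f"pics/{n}.png"),cv2.COLOR_BGR2HSV) for n in("s0","s11","s13")]
  for y in range(y0,y0+11):
    print(y,"   ".join(' '.join("%2d"%h if s>110 and v>60 and h<40 else ".." for h,s,v in im[y,x0:x0+13]) for im in H))
  print()
s=[cv2.imread(f"pics/{n}.png").astype(int) for n in("s11","s13","s0")]
print("other items moved? ",[int(np.abs(s[2]-s[1]).max(2)[a:b,c:d].max()) for a,b,c,d in((125,158,200,222),(178,212,322,352),(308,345,330,355))])
```

```text
243 .. .. .. .. .. .. .. .. .. .. .. .. ..   .. .. .. .. .. .. .. .. .. .. .. .. ..   .. .. .. .. .. .. .. .. .. .. .. .. ..
244 .. .. .. .. .. .. .. .. .. .. .. .. ..   .. .. .. .. .. .. 10 .. .. .. .. .. ..   .. .. .. .. .. .. .. .. .. .. .. .. ..
245 .. .. .. .. ..  9 11 11 .. .. .. .. ..   .. .. .. .. .. .. 11 10 .. .. .. .. ..   .. .. .. .. ..  8 11 11 .. .. .. .. ..
246 .. .. .. .. 10 12 14 13 12 .. .. .. ..   .. .. .. .. .. .. 13 14 .. .. .. .. ..   .. .. .. .. 11 12 14 13 11 .. .. .. ..
247 .. .. .. .. 13 14 14 13 11 .. .. .. ..   23 24 .. .. .. .. .. .. .. .. .. .. ..   .. .. 24 21 15 14 14 13 13 .. .. .. ..
248 .. .. .. 10 12 13 13 12 .. .. .. .. ..   25 25 23 .. .. .. .. .. .. .. .. .. ..   24 25 26 25 19 15 13 12 .. .. .. .. ..
249 .. .. .. .. 12 13 13 .. .. .. .. .. ..   24 25 24 .. .. .. .. .. .. .. .. .. ..   26 27 27 27 24 20 15 .. .. .. .. .. ..
250 .. .. .. .. .. .. .. .. .. .. .. .. ..   25 24 23 .. .. .. .. .. .. .. .. .. ..   27 27 27 27 27 25 24 .. .. .. .. .. ..
251 .. .. .. .. .. .. .. .. .. .. .. .. ..   25 25 23 .. .. .. .. .. .. .. .. .. ..   27 27 27 27 27
[... 985 characters left out ...]
  27 27 27 24 18 15 14 12 .. .. .. .. ..
262 .. .. .. .. 13 13 13  9 .. .. .. .. ..   25 25 24 24 25 22 15 11 .. .. .. .. ..   27 27 27 26 21 16 12 10 .. .. .. .. ..
263 .. .. .. .. 12  9 10 .. .. .. .. .. ..   25 25 24 24 24 20 13 .. .. .. .. .. ..   27 27 27 27 24 20 15 .. .. .. .. .. ..
264 .. .. .. .. .. .. .. .. .. .. .. .. ..   24 25 24 23 .. .. .. .. .. .. .. .. ..   27 27 27 26 26 23 .. .. .. .. .. .. ..
265 .. .. .. .. .. .. .. .. .. .. .. .. ..   24 23 .. .. .. .. .. .. .. .. .. .. ..   26 26 26 25 25 .. .. .. .. .. .. .. ..
266 .. .. .. .. .. .. .. .. .. .. .. .. ..   .. .. .. .. .. .. .. .. .. .. .. .. ..   26 25 .. .. .. .. .. .. .. .. .. .. ..

other items moved?  [217, 24, 23]
```

Run:
```python
from h import *
a,b=[cv2.imread(f"pics/{n}.png").astype(int) for n in("t0","t13")]
d=np.abs(a-b).max(2); print([int(np.percentile(d[y-10:y+10,x-10:x+10],98)) for x,y in((162,238),(283,161),(405,229))])
print(arm.finish_job())
```

```text
[9, 4, 5]
the job is handed in; nothing more can be done
None
```

The job is handed in. The battery cover sits flat and flush with its tabs under the ledge and both hooks apparently clicked, judged from the pictures and a rigid 23 N press since I never read the hooks directly; the salt shaker, jar and timer haven't moved and the gripper is clear.

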